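# Remotes back into their docks

### The job

Put the four remote controls on the cabinet away: lay each of the three slim aluminium remotes, buttons up, in the oblong wooden dock cut to its length (longest in the longest, shortest in the shortest), and the round white one in the round dock. Each should end flat on the bottom of its recess, inside the rim. Leave the ring dish and the spring clip with the battery covers where they are.

Things in the scene. Friction and masses are not known exactly. Their poses are not given: they have to be found in the camera images.
- remote_long: The long slim aluminium remote: a loose flat bar 150 x 30 x 16 mm with black round buttons on top, lying buttons up in the row nearer the robot. Origin: centre of its underside; x runs along its length, z up out of the buttons. Told from the other two bars by length only (150, 115, 80 mm). Mass 0.04 to 0.15 kg.
- remote_middle: The middle-length slim aluminium remote: a loose flat bar 115 x 30 x 16 mm with black round buttons on top, lying buttons up in the row nearer the robot. Origin: centre of its underside; x runs along its length, z up out of the buttons. Told from the other two bars by length only (150, 115, 80 mm). Mass 0.04 to 0.15 kg.
- remote_short: The short slim aluminium remote: a loose flat bar 80 x 30 x 16 mm with black round buttons on top, lying buttons up in the row nearer the robot. Origin: centre of its underside; x runs along its length, z up out of the buttons. Told from the other two bars by length only (150, 115, 80 mm). Mass 0.04 to 0.15 kg.
- remote_round: The round white smart-speaker remote: a loose disc 52 mm in diameter, 16 mm thick, with a grey dial on top, in the row nearer the robot. Origin: centre of its underside; z up. 0.035 to 0.07 kg.
- dock_long: The dark wooden dock of the long remote, fixed, in the farther row: an oblong 176 x 56 mm, 10 mm high, with a grey-lined recess 166 x 46 mm in its top (5 mm rim all round), the recess floor 5 mm above the table, so its remote has 8 mm to spare on every side. Origin: centre of its underside, on the table; x runs along its length, z up.
- dock_middle: The dark wooden dock of the middle remote, fixed, in the farther row: an oblong 141 x 56 mm, 10 mm high, with a grey-lined recess 131 x 46 mm in its top (5 mm rim all round), the recess floor 5 mm above the table, so its remote has 8 mm to spare on every side. Origin: centre of its underside, on the table; x runs along its length, z up.
- dock_short: The dark wooden dock of the short remote, fixed, in the farther row: an oblong 106 x 56 mm, 10 mm high, with a grey-lined recess 96 x 46 mm in its top (5 mm rim all round), the recess floor 5 mm above the table, so its remote has 8 mm to spare on every side. Origin: centre of its underside, on the table; x runs along its length, z up.
- dock_round: The round dark wooden dock, fixed, in the farther row: 82 mm in diameter, 10 mm high, with a grey-lined round recess 72 mm in diameter, its floor 5 mm above the table (5 mm rim). Origin: centre of its underside, on the table; z up.
- ring_dish: A loose white ceramic ring dish with a gold ring in it, 80 mm across the rim, 22 mm high, standing among the remotes. To be left where it is. Origin: centre of its underside; z up.
- cover_clip: A loose silver spring clip holding two thin battery covers (one black, one grey), 77 x 36 x 14 mm overall, lying to the robot's left of the docks. To be left where it is. Origin: underside, near the middle; x runs from the clip towards the covers, z up.
Things that resemble listed ones, but are neither listed nor needed, are in the scene too. Leave any orange or red look-alike of the remote_long alone.

How it is judged:
By the outcome, as a careful person would: the job done as asked, in the order asked, and still so for the second after the job is handed in, with the robot touching nothing.
It also fails if it takes over 96 s, if anything falls off the work surface, if the arm or the gripper's body presses on something with over 40 N, if the wrist force passes 120 N, or if a joint passes its speed limit or range.

### The arm

A 7-joint arm with a two-finger parallel gripper is mounted at the origin on the work surface. World frame = base frame: x ahead of the robot, y to its left, z up, the work surface at z = 0. Lengths are in m, angles in rad, forces in N, time in s.
With the tool pointing down it reaches from about 0.4 to 0.9 m from the base axis. Payload 5.6 kg.
Tool frame: the origin (TCP) lies between the finger pads; the fingertips stand 25 mm ahead of it and the grasp point (between the pads) lies 6 mm ahead of it (r.tcp_to_tips is the distance from the TCP to the fingertips, in m); z points along the fingers, y is the line along which they close (so a half turn about z gives the same grasp; the last joint's range is limited). The gripper opens to 92 mm and grips with 3 to 60 N. Pads are 20 mm wide; open, the fingers measure 128 mm over their backs; the gripper's body (75 mm by 189 mm) begins 69 mm behind the grasp point.
Start: joints at [-1.372, 0.468, -0.012, 1.603, 0.006, 1.071, -0.056], TCP at [0.156, 0.631, 0.24] pointing down, gripper open.
Joint ranges: [-2.53, 2.53], [-0.31, 2.02], [-1.57, 1.55], [0.28, 2.44], [-1.29, 4.43], [0.15, 1.84], [-2.92, 2.92]. Speed limits (rad/s): [2.57, 2.57, 3.14, 3.14, 3.14, 3.14, 3.14].

### API

Orientations are given as a unit quaternion [x, y, z, w].
In Python, from cell import r gives the robot as it stands.
- The arm moves only by the tool send_rows, never from a script. Its argument "moves" is text: rows parted by semicolons, each of 7 numbers parted by spaces: the turn, a rotation vector about the tool's x, y, z in rad, then the shift along the tool's x, y, z in cm, then the opening, from 0 (shut) to 1 (fully open). A call has 1 to 12 rows; each row is the pose to reach, as a shift and turn from the pose commanded when the call began, along the tool's axes at that moment; what a row does not reach only later rows make up. A row lasts 1/10 s, in which the tool goes at most 50 mm and 8.59 degrees, less where a joint would pass 70% of its speed; a pose out of reach is approached as far as the arm can. A call with a gripper value outside its range is refused whole. The fingers move at their own pace and stop on an object; the grip force is fixed at half the most. Time passes only in rows, so rows that repeat a pose let the fingers close. It gives the time, the measured TCP pose, the force, the opening and the grip force at its end, in the units of the state.
- r.read_state(): the state, without advancing time (a new reading comes with each control period).
- r.camera(name): name is "scene" or "side" or "wrist"; returns a dict with "image" (480x640x3 uint8, blue, green, red), "fx", "fy", "cx", "cy" (pixels), "pose" (4x4, takes a point from camera to world coordinates). Camera axes: x right, y down, z forward; pixel columns grow to the right and rows downward; lengths in m; the calibration is good to about 2 mm. A picture is of the moment at which its call begins. There is no depth.
- r.sign_off(): hands the job in; it is judged then, once.
The state is a dict: "time": time; "joints": joint angles; "qvel": joint speeds; "effort": joint torques, N m; "tool_pos": TCP position; "tcp_rot": TCP orientation; "contact_force": force on the tool from outside, world axes, zero at the start; "wrist_torque": the same for the moment, N m; "finger_gap": opening from 0.0 (shut) to 1.0 (fully open); "gripper_force": force on a finger pad.
Only numpy, scipy, OpenCV 4.12 (cv2) and the standard library are available. Lean on these libraries where they do the work, as an engineer would, in place of code of your own. Each camera call takes 0.05 s, during which the arm holds its last target. There are 200 camera calls.

## Working session

There is one attempt and no reset: what is moved stays moved. The work goes in short steps, Python scripts to look and compute and a tool call to move; the robot and the scene stay as the last step left them, time stands still between calls to the robot, and variables do not carry over. Pictures are saved under pics/ and viewed, at most 14 in all, crops included, and the job is handed in when it is done.

Besides the shell and the picture viewer there is one more tool, called after "Call:" in YAML: its name, and indented under it one key for each argument. send_rows: Moves the arm, as the interface text tells. Its arguments: {"type":"object","properties":{"moves":{"type":"string"}},"required":["moves"]}

```bash
ls; mkdir -p pics; python3 - <<'E'
from cell import r
import cv2
s=r.read_state();print(s)
for n in("scene","side"):
    c=r.camera(n);cv2.imwrite(f"pics/{n}0.png",c["image"]);print(n,c["fx"],c["cx"],c["cy"],c["pose"].round(3).tolist() if hasattr(c["pose"],'round') else c["pose"])
E
```

```text
pics
{'time': 0.0, 'joints': array([-1.37203312,  0.46840043, -0.01160429,  1.6036035 ,  0.00599995,
        1.07140803, -0.05631777]), 'qvel': array([-2.20646602e-04,  2.77284114e-03,  8.15763574e-04,  2.00136209e-04,
       -5.02273627e-05, -1.37494611e-03, -5.24403350e-05]), 'effort': array([ 7.19461423e-04, -5.20572567e+01, -1.21017569e-02, -2.43739700e+01,
       -5.66719333e-02,  1.73047220e-02,  1.52344214e-04]), 'tool_pos': array([0.15555572, 0.63055981, 0.23863356]), 'tcp_rot': array([ 1.20627356e-01,  9.92697459e-01, -8.91225582e-04, -4.59854048e-05]), 'contact_force': array([0.08269856, 0.43182525, 0.60593663]), 'wrist_torque': array([-0.05104569, -0.05289102, -0.0198733 ]), 'gripper_force': 0.0, 'finger_gap': 0.9959850512850325}
scene 528.3587690693331 315.6724768502628 247.83063956021635 [[-0.563, 0.675, -0.477, 1.035], [0.827, 0.461, -0.322, 0.486], [0.002, -0.576, -0.818, 1.031], [0.0, 0.0, 0.0, 1.0]]
side 482.65977196770444 320.05274370933057 245.07101279307486 [[0.977, -0.13, 0.17, 0.293], [-0.214, -0.551, 0.807, -0.824], [-0.012, -0.825, -0.566, 0.689], [0.0, 0.0, 0.0, 1.0]]
```

View pics/scene0.png

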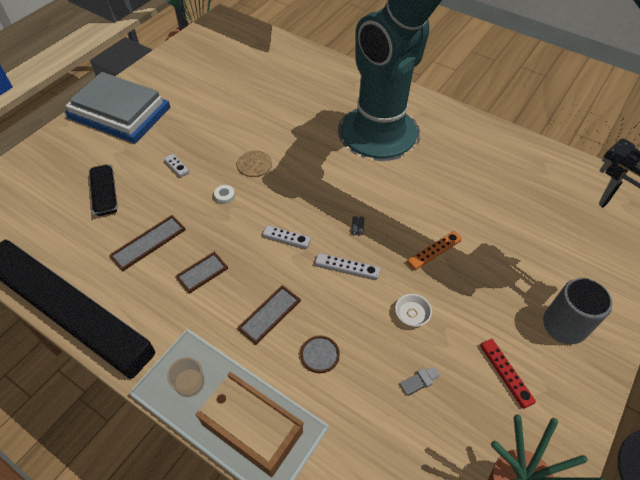

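View pics/side0.png

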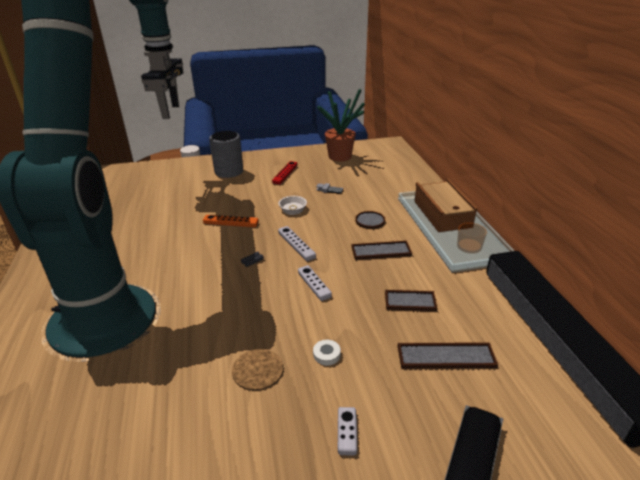

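Scene view: the aluminium bars are at (176,165), (287,237) and (347,266), and the round remote is at (224,194). The docks are at (148,242), (202,272), (269,313) and, round, (319,353). Orange (435,250) and red (507,372) are look-alikes. Next I measure lengths by casting rays.

```bash
cat > h.py <<'E'
from cell import r
import cv2, numpy as np
def cast(c,uv,z):
    uv=np.asarray(uv,float).reshape(-1,2);P=np.asarray(c["pose"])
    d=np.c_[(uv[:,0]-c["cx"])/c["fx"],(uv[:,1]-c["cy"])/c["fy"],np.ones(len(uv))]@P[:3,:3].T
    o=P[:3,3];return (o+d*((z-o[2])/d[:,2])[:,None])[:,:2]
def rect(c,cnt,z):
    w=cast(c,cnt,z).astype(np.float32)*1000
    (x,y),(a,b),t=cv2.minAreaRect(w)
    if a<b:a,b,t=b,a,t+90
    return [round(v,1) for v in (x,y,a,b,(t+90)%180-90)]
def light(im):
    h=cv2.cvtColor(im,cv2.COLOR_BGR2HSV);return ((h[...,1]<45)&(h[...,2]>120)).astype(np.uint8)
def dark(im):
    h=cv2.cvtColor(im,cv2.COLOR_BGR2HSV);return ((h[...,2]<75)).astype(np.uint8)
def at(mask,uv,R=12,close=3):
    m=cv2.morphologyEx(mask,cv2.MORPH_CLOSE,np.ones((close,close),np.uint8))
    cs,_=cv2.findContours(m,cv2.RETR_EXTERNAL,cv2.CHAIN_APPROX_NONE)
    cs=[k for k in cs if cv2.contourArea(k)>80 and cv2.pointPolygonTest(k,uv,True)>-R]
    return max(cs,key=cv2.contourArea) if cs else None
E
python3 - <<'E'
from h import *
pts={"scene":dict(L=[(176,165),(287,237),(347,266),(224,194)],D=[(148,242),(202,272),(269,313),(319,353)]),
"side":dict(L=[(347,431),(315,283),(297,243),(327,353)],D=[(446,356),(411,300),(381,250),(370,219)])}
for n in pts:
    c=r.camera(n);im=c["image"]
    for k,f,z in(("L",light,.012),("D",dark,.01)):
        for uv in pts[n][k]:
            q=at(f(im),uv,close=5); print(n,k,uv,None if q is None else rect(c,q,z))
    cv2.imwrite(f"pics/{n}z.png",cv2.resize(im[130:390,60:400] if n=="scene" else im[190:460,220:520],None,fx=2.2,fy=2.2,interpolation=3))
print(r.tcp_to_tips)
c=r.camera("wrist");print(np.round(c["pose"],3).tolist(),c["fx"])
E
```

```text
scene L (176, 165) [424.7, -374.5, 83.6, 28.2, 75.3]
scene L (287, 237) [449.1, 6.4, 115.6, 30.4, -74.8]
scene L (347, 266) [438.3, 171.1, 149.1, 29.7, -71.4]
scene L (224, 194) [428.6, -204.2, 56.5, 51.5, -78.3]
scene D (148, 242) [651.0, -256.3, 175.3, 58.7, -12.6]
scene D (202, 272) [642.6, -94.1, 105.8, 57.2, -16.0]
scene D (269, 313) [641.5, 99.0, 141.8, 56.3, -7.5]
scene D (319, 353) None
side L (347, 431) [426.7, -372.0, 78.2, 28.1, 74.2]
side L (315, 283) [452.0, 8.7, 113.1, 29.2, -74.8]
side L (297, 243) [440.7, 173.7, 147.0, 29.0, -71.1]
side L (327, 353) [432.8, -201.7, 50.6, 49.1, 77.0]
side D (446, 356) [647.2, -263.7, 174.1, 62.4, -12.1]
side D (411, 300) [638.5, -103.1, 102.3, 64.1, -15.1]
side D (381, 250) [637.2, 88.8, 137.2, 66.2, -6.6]
side D (370, 219) [652.7, 230.6, 82.2, 74.7, 76.5]
0.025
[[0.24, 0.939, 0.246, 0.086], [0.971, -0.232, -0.062, 0.648], [-0.001, 0.254, -0.967, 0.384], [0.0, 0.0, 0.0, 1.0]] 419.62676737608376
```

View pics/scenez.png

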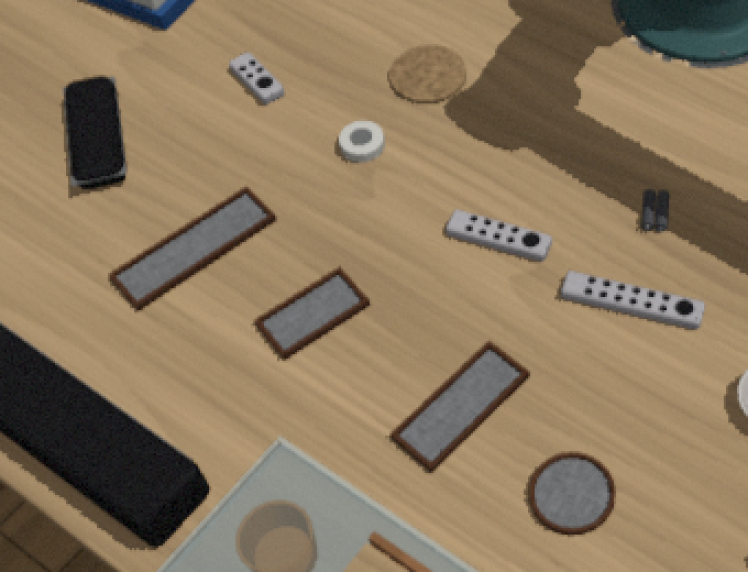

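The crop confirms the bars by length: (176,165) is about 80 mm, so short; (287,237) is about 115 mm, middle; (347,266) is about 150 mm, long. No other grey bars are present. The docks measure 175, 106 and 142 mm, plus the round one. I'll refine the docks from the lining and plan the first approach.

```bash
cat >> h.py <<'E'
from scipy.spatial.transform import Rotation as Ro
def plan(x,y,z,ydir,yaw0=None):
    """mm & deg: shift (cm) and z-turn in tool axes from now; ydir = world angle of tool y (mod 180)"""
    s=r.read_state();R=Ro.from_quat(s["tcp_rot"]).as_matrix()
    a=np.degrees(np.arctan2(R[1,1],R[0,1]));t=(ydir-a+90)%180-90
    d=R.T@(np.array([x,y,z])/1000-s["tool_pos"])*100
    tv=(R.T@np.array([0,0,1]))*np.radians(t)
    print("turn",tv.round(3),"shift cm",d.round(2),"yawchg",round(t,1),"q7",s["joints"][6].round(2),"t",s["time"])
E
python3 - <<'E'
from h import *
c=r.camera("scene");im=c["image"]
h=cv2.cvtColor(im,cv2.COLOR_BGR2HSV);m=((h[...,1]<50)&(h[...,2]>80)&(h[...,2]<190)).astype(np.uint8)
for uv in [(148,242),(202,272),(269,313),(319,353)]:
    q=at(m,uv,close=3);print(uv,rect(c,q,.005))
print("dish",cast(c,[(413,311)],.015),"clip",cast(c,[(419,380)],.01))
plan(439.5,172.5,150,18.7)
E
```

```text
(148, 242) [648.2, -262.1, 164.5, 42.8, -12.6]
(202, 272) [639.3, -98.8, 94.8, 43.3, -16.0]
(269, 313) [637.9, 95.1, 129.7, 43.4, -6.2]
(319, 353) [653.8, 239.0, 69.2, 68.8, 34.3]
dish [[0.46167036 0.3542108 ]] clip [[0.59079965 0.43786397]]
turn [0.000e+00 1.000e-03 1.003e+00] shift cm [-38.54 -37.71   8.95] yawchg -57.4 q7 -0.06 t 0.3
```

Call:
send_rows:
  moves: "0 0 1.0 -38.5 -37.7 0 0.65;0 0 1.0 -38.5 -37.7 0 0.65;0 0 1.0 -38.5 -37.7 0 0.65;0 0 1.0 -38.5 -37.7 0 0.65;0 0 1.0 -38.5 -37.7 0 0.65;0 0 1.0 -38.5 -37.7 0 0.65;0 0 1.0 -38.5 -37.7 0 0.65;0 0 1.0 -38.5 -37.7 0 0.65;0 0 1.0 -38.5 -37.7 0 0.65;0 0 1.0 -38.5 -37.7 0 0.65;0 0 1.0 -38.5 -37.7 8.9 0.65;0 0 1.0 -38.5 -37.7 8.9 0.65"

```text
time: 1.5
tool_pos: [0.4411, 0.1718, 0.1509]
tcp_rot: [0.583, 0.813, 0.002, 0.001]
contact_force: [-0.1, 1.3, 0.7]
finger_gap: 0.652
gripper_force: 0.0
```

Call:
send_rows:
  moves: "0 0 0 0 0 0 0.65"

```text
time: 1.6
tool_pos: [0.437, 0.1689, 0.1464]
tcp_rot: [0.584, 0.812, -0.005, -0.001]
contact_force: [-0.9, 0.1, -0.1]
finger_gap: 0.65
gripper_force: 0.0
```

```bash
cat > w.py <<'E'
from h import *
import sys
c=r.camera("wrist");im=c["image"];cv2.imwrite(f"pics/{sys.argv[1]}.png",im)
s=r.read_state();print(s["tool_pos"].round(4),s["tcp_rot"].round(3),s["finger_gap"],s["time"])
for k in cv2.findContours(light(im),cv2.RETR_EXTERNAL,cv2.CHAIN_APPROX_NONE)[0]:
    if cv2.contourArea(k)>1000: print(k.reshape(-1,2).mean(0).round(),rect(c,k,.014))
E
python3 w.py w1; python3 -c "
from h import *;plan(439.5,172.5,150,18.7)"
```

```text
[0.438  0.1712 0.1489] [ 0.583  0.813 -0.003 -0.001] 0.6465075701941753 1.65
[271. 451.] [455.0, -7.1, 48.5, 29.1, -73.8]
[624. 244.] [631.9, 230.5, 62.5, 24.7, -60.4]
[326. 225.] [439.7, 173.5, 148.0, 29.3, -71.4]
[464.   9.] [473.8, 327.2, 61.9, 14.6, 18.4]
turn [-0. -0. -0.] shift cm [ 0.08  0.18 -0.11] yawchg 0.0 q7 0.06 t 1.65
```

View pics/w1.png

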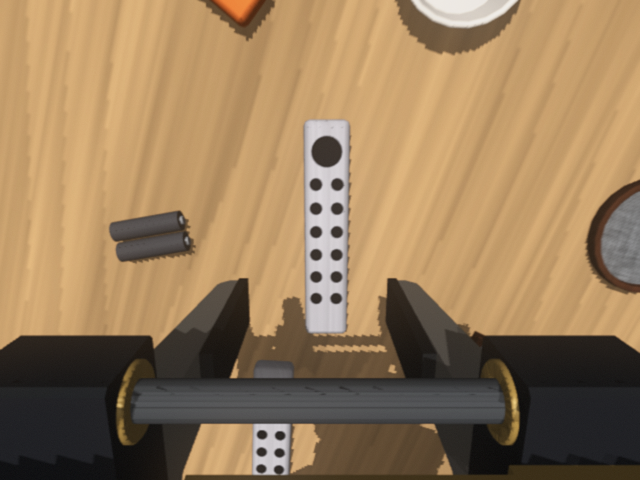

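The wrist view shows the long remote centred at (326,225) between the fingers. I'll go down and grip.

Call:
send_rows:
  moves: "0 0 0 0.1 0.2 4 0.65;0 0 0 0.1 0.2 8 0.65;0 0 0 0.1 0.2 10 0.65;0 0 0 0.1 0.2 11 0.65;0 0 0 0.1 0.2 11.5 0.65;0 0 0 0.1 0.2 11.5 0.65;0 0 0 0.1 0.2 11.5 0;0 0 0 0.1 0.2 11.5 0;0 0 0 0.1 0.2 11.5 0;0 0 0 0.1 0.2 11.5 0;0 0 0 0.1 0.2 11.5 0"

```text
time: 2.75
tool_pos: [0.4408, 0.1746, 0.036]
tcp_rot: [0.582, 0.813, 0.0, -0.0]
contact_force: [-0.4, -0.4, 5.3]
finger_gap: 0.318
gripper_force: 30.0
```

```bash
python3 -c "
from h import *
print(r.read_state()['tool_pos'])
plan(649,-260,120,77.4)"
```

```text
[0.44083194 0.1745584  0.03599539]
turn [ 0.     0.    -1.022] shift cm [-47.85   5.67  -8.42] yawchg 58.6 q7 0.18 t 2.75
```

Call:
send_rows:
  moves: "0 0 0 0 0 -4 0;0 0 0 0 0 -8.4 0;0 0 -1.022 -47.8 5.7 -8.4 0;0 0 -1.022 -47.8 5.7 -8.4 0;0 0 -1.022 -47.8 5.7 -8.4 0;0 0 -1.022 -47.8 5.7 -8.4 0;0 0 -1.022 -47.8 5.7 -8.4 0;0 0 -1.022 -47.8 5.7 -8.4 0;0 0 -1.022 -47.8 5.7 -8.4 0;0 0 -1.022 -47.8 5.7 -8.4 0;0 0 -1.022 -47.8 5.7 -8.4 0;0 0 -1.022 -47.8 5.7 -8.4 0"

```text
time: 3.95
tool_pos: [0.6492, -0.262, 0.119]
tcp_rot: [0.11, 0.994, 0.0, -0.0]
contact_force: [1.1, -0.1, -0.6]
finger_gap: 0.318
gripper_force: 30.0
```

Call:
send_rows:
  moves: "0 0 0 0 0 0 0;0 0 0 0 0 0 0;0 0 0 0 0 0 0"

```text
time: 4.25
tool_pos: [0.6486, -0.2577, 0.1188]
tcp_rot: [0.109, 0.994, 0.001, -0.001]
contact_force: [0.8, 1.0, -1.4]
finger_gap: 0.319
gripper_force: 30.0
```

```bash
python3 w.py w2; python3 -c "
from h import *
c=r.camera('scene');cv2.imwrite('pics/s2.png',cv2.resize(c['image'][150:360,40:320],None,fx=2.5,fy=2.5))"
```

```text
[ 0.6489 -0.2573  0.1191] [ 0.109  0.994  0.001 -0.001] 0.3180132305022258 4.3
[317. 437.] [781.4, -287.2, 42.9, 21.5, 77.4]
[317. 251.] [651.6, -257.9, 169.4, 44.2, -12.3]
[576. 173.] [638.6, -99.5, 91.5, 41.5, -16.0]
```

View pics/w2.png

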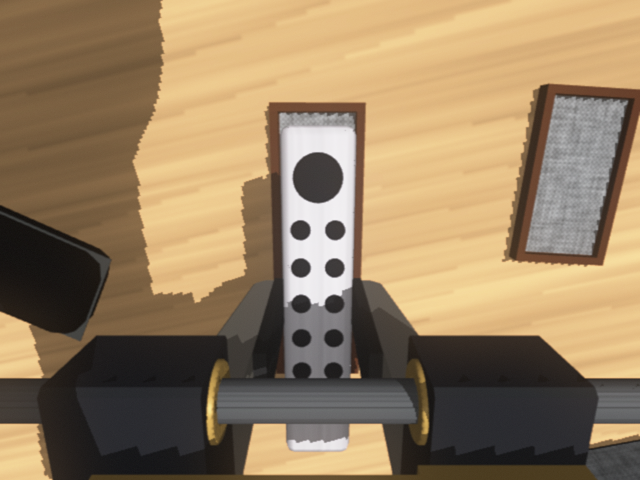

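The wrist view shows the long remote held over the long dock, whose end corners are at (268,102) and (366,103); the remote's end is at y=127. I'll compute both centres from these corners.

```bash
python3 - <<'E'
from h import *
c=r.camera("wrist")
e=cast(c,[(268,102.5),(366,103),(281,127),(356,127)],.01)[:2]*1000
f=cast(c,[(282,127),(355,127)],.099)*1000
for p,L in((e,88),(f,75)):
    m=p.mean(0);w=p[1]-p[0];n=np.array([w[1],-w[0]])/np.linalg.norm(w);n*=np.sign(n@(m-[649,-258]))
    print(np.linalg.norm(w),"centre",m-n*L,"angle",np.degrees(np.arctan2(n[1],n[0])))
cs=cast(c,[(541,85),(640,92)],.01)*1000;print(cs)
E
```

```text
56.6085767550493 centre [ 649.5233829  -257.98700039] angle 167.20964966222044
27.81534333431903 centre [ 651.00487215 -257.31743462] angle 167.4855915490041
[[ 582.03002419 -111.32277637]
 [ 598.16281815  -56.10705345]]
```

Call:
send_rows:
  moves: "0 0 0 0.1 0 3 0;0 0 0 0.1 0 5.5 0;0 0 0 0.1 0 7 0;0 0 0 0.1 0 7.5 0;0 0 0 0.1 0 7.7 0;0 0 0 0.1 0 7.7 0;0 0 0 0.1 0 7.7 0.45;0 0 0 0.1 0 7.7 0.6;0 0 0 0.1 0 7.7 0.65;0 0 0 0.1 0 7.7 0.65;0 0 0 0.1 0 3 0.65;0 0 0 0.1 0 -3 0.65"

```text
time: 5.6
tool_pos: [0.6467, -0.2587, 0.1385]
tcp_rot: [0.11, 0.994, 0.0, -0.002]
contact_force: [1.5, 0.5, 0.9]
finger_gap: 0.648
gripper_force: 0.0
```

```bash
python3 -c "
from h import *
plan(450.5,7.5,150,15.2)"
```

```text
turn [-0.005 -0.     1.086] shift cm [24.96 21.7  -1.02] yawchg -62.2 q7 1.81 t 5.6
```

Call:
send_rows:
  moves: "0 0 1.086 25 21.8 0 0.65;0 0 1.086 25 21.8 0 0.65;0 0 1.086 25 21.8 0 0.65;0 0 1.086 25 21.8 0 0.65;0 0 1.086 25 21.8 0 0.65;0 0 1.086 25 21.8 0 0.65;0 0 1.086 25 21.8 0 0.65;0 0 1.086 25 21.8 0 0.65;0 0 1.086 25 21.8 0 0.65;0 0 1.086 25 21.8 0 0.65;0 0 1.086 25 21.8 0 0.65;0 0 1.086 25 21.8 0 0.65"

```text
time: 6.8
tool_pos: [0.452, 0.0071, 0.1396]
tcp_rot: [0.608, 0.794, -0.0, 0.0]
contact_force: [0.5, -0.4, -0.3]
finger_gap: 0.651
gripper_force: 0.0
```

```bash
python3 w.py w3; python3 -c "
from h import *
plan(450.5,7.5,33.5,15.2)
c=r.camera('scene');cv2.imwrite('pics/s3.png',cv2.resize(c['image'][150:360,40:320],None,fx=2.5,fy=2.5))
k=at(light(c['image']),(148,242));print(rect(c,k,.019))"
```

```text
[0.4519 0.0072 0.1395] [ 0.608  0.794 -0.     0.   ] 0.6494277302048914 6.85
[222. 463.] [425.0, -181.3, 45.4, 26.9, 15.1]
[317. 234.] [450.7, 8.0, 114.1, 29.2, -74.6]
[592. 173.] [609.4, 98.9, 80.2, 39.5, 0.8]
turn [-0.     0.    -0.002] shift cm [ 0.07 -0.13 10.6 ] yawchg 0.1 q7 0.37 t 6.85
[648.9, -260.0, 149.9, 32.8, -12.8]
```

View pics/s3.png

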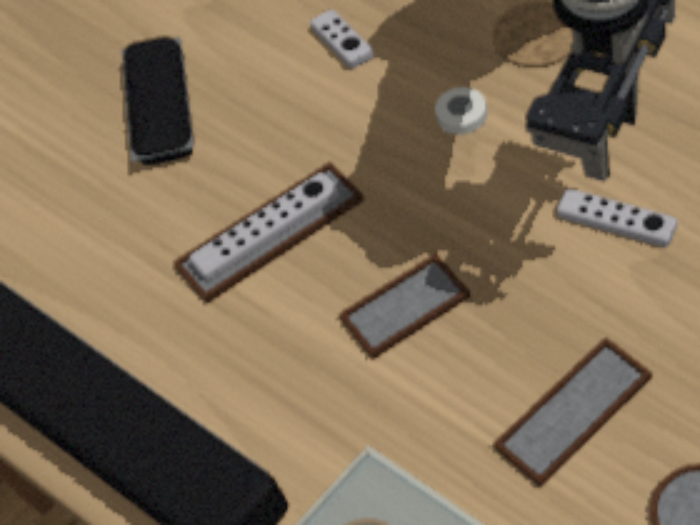

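The long remote lies inside its dock, parallel to the rim (crop around (270,225)). The middle one is next: grip it and carry it to its dock.

Call:
send_rows:
  moves: "0 0 0 0.1 -0.1 4 0.65;0 0 0 0.1 -0.1 7.5 0.65;0 0 0 0.1 -0.1 9.5 0.65;0 0 0 0.1 -0.1 10.4 0.65;0 0 0 0.1 -0.1 10.6 0.65;0 0 0 0.1 -0.1 10.6 0.65;0 0 0 0.1 -0.1 10.6 0;0 0 0 0.1 -0.1 10.6 0;0 0 0 0.1 -0.1 10.6 0;0 0 0 0.1 -0.1 10.6 0;0 0 0 0.1 -0.1 10.6 0"

```text
time: 8.0
tool_pos: [0.4508, 0.0089, 0.034]
tcp_rot: [0.607, 0.794, 0.0, 0.0]
contact_force: [-1.2, 0.3, 6.2]
finger_gap: 0.325
gripper_force: 30.0
```

```bash
python3 -c "
from h import *
print(r.read_state()['tool_pos'])
plan(640,98,120,83.2)"
```

```text
[0.45083876 0.00885629 0.0340396 ]
turn [ 0.000e+00  1.000e-03 -1.187e+00] shift cm [ 3.65 20.6  -8.58] yawchg 68.0 q7 0.52 t 8.0
```

Call:
send_rows:
  moves: "0 0 0 0 0 -4 0;0 0 0 0 0 -8.6 0;0 0 -1.187 3.7 20.6 -8.6 0;0 0 -1.187 3.7 20.6 -8.6 0;0 0 -1.187 3.7 20.6 -8.6 0;0 0 -1.187 3.7 20.6 -8.6 0;0 0 -1.187 3.7 20.6 -8.6 0;0 0 -1.187 3.7 20.6 -8.6 0;0 0 -1.187 3.7 20.6 -8.6 0;0 0 -1.187 3.7 20.6 -8.6 0;0 0 -1.187 3.7 20.6 -8.6 0;0 0 -1.187 3.7 20.6 -8.6 0"

```text
time: 9.2
tool_pos: [0.6394, 0.0981, 0.1193]
tcp_rot: [0.061, 0.998, -0.0, -0.0]
contact_force: [-1.3, 0.4, -0.4]
finger_gap: 0.32
gripper_force: 30.0
```

Call:
send_rows:
  moves: "0 0 0 0 0 0 0;0 0 0 0 0 0 0"

```text
time: 9.4
tool_pos: [0.6395, 0.0984, 0.1196]
tcp_rot: [0.06, 0.998, -0.0, -0.0]
contact_force: [-0.8, 0.3, -0.7]
finger_gap: 0.323
gripper_force: 30.0
```

```bash
python3 w.py w4
```

```text
[0.6395 0.0985 0.1196] [ 0.06   0.998 -0.     0.   ] 0.31962517731949136 9.45
[317. 450.] [785.7, 80.4, 107.0, 42.2, 83.1]
[ 31. 252.] [622.5, -81.8, 57.3, 33.9, -15.9]
[545. 240.] [652.0, 237.1, 68.0, 65.9, -0.2]
[319. 267.] [650.8, 97.2, 154.3, 44.5, -6.7]
```

View pics/w4.png

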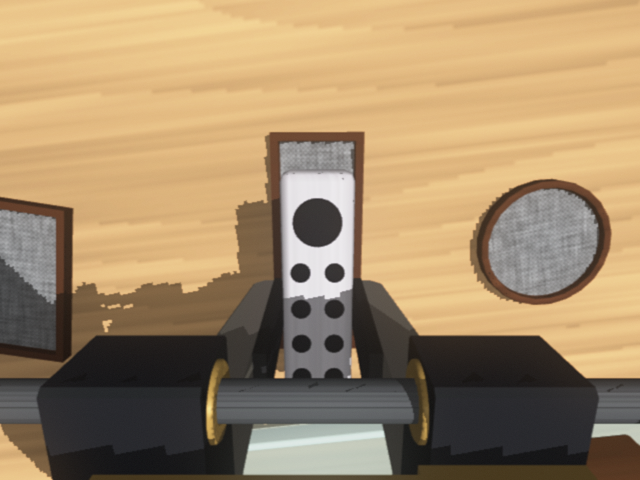

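The view shows the middle remote over its dock: dock end corners at (269,132) and (364,132), remote end corners at (282,172) and (355,172). The round dock is at (544,241).

```bash
cat > e.py <<'E'
from h import *
import sys
c=r.camera("wrist");v=list(map(float,sys.argv[1:]))  # dock corners(4), dockhalf, remote corners(4), half
s=r.read_state();zt=s["tool_pos"][2]-v[10]+.016
for p,L in((cast(c,v[:4],.01)*1000,v[4]),(cast(c,v[5:9],zt)*1000,v[9])):
    m=p.mean(0);w=p[1]-p[0];n=np.array([w[1],-w[0]])/np.linalg.norm(w);n*=np.sign(n@(m-s["tool_pos"][:2]*1000))
    print(np.linalg.norm(w).round(1),"centre",(m-n*L).round(1),"angle",np.degrees(np.arctan2(n[1],n[0])).round(1))
E
python3 e.py 269 132.3 364 131.7 70.5 282 172 355 172 57.5 .034
python3 -c "
from h import *
c=r.camera('wrist');print(cast(c,[(544,241)],.01),r.read_state()['tool_pos'])"
```

```text
55.8 centre [639.1  98.4] angle 173.4
28.1 centre [640.8  98.8] angle 173.1
[[0.65194759 0.24026479]] [0.63953724 0.0984717  0.11960092]
```

Call:
send_rows:
  moves: "0 0 0 0.1 0 3 0;0 0 0 0.1 0 5.5 0;0 0 0 0.1 0 7.1 0;0 0 0 0.1 0 7.7 0;0 0 0 0.1 0 7.9 0;0 0 0 0.1 0 7.9 0;0 0 0 0.1 0 7.9 0.45;0 0 0 0.1 0 7.9 0.6;0 0 0 0.1 0 7.9 0.65;0 0 0 0.1 0 7.9 0.65;0 0 0 0.1 0 3 0.65;0 0 0 0.1 0 -3 0.65"

```text
time: 10.75
tool_pos: [0.6372, 0.0982, 0.1388]
tcp_rot: [0.059, 0.998, -0.001, -0.002]
contact_force: [1.3, -0.3, 0.1]
finger_gap: 0.653
gripper_force: 0.0
```

```bash
python3 -c "
from h import *
plan(425.5,-373.5,150,-15.3)"
```

```text
turn [ 0.006 -0.002 -1.423] shift cm [ 15.43 -49.35  -0.97] yawchg 81.5 q7 1.33 t 10.75
```

Call:
send_rows:
  moves: "0 0 1.719 15.3 -49.4 0 0.65;0 0 1.719 15.3 -49.4 0 0.65;0 0 1.719 15.3 -49.4 0 0.65;0 0 1.719 15.3 -49.4 0 0.65;0 0 1.719 15.3 -49.4 0 0.65;0 0 1.719 15.3 -49.4 0 0.65;0 0 1.719 15.3 -49.4 0 0.65;0 0 1.719 15.3 -49.4 0 0.65;0 0 1.719 15.3 -49.4 0 0.65;0 0 1.719 15.3 -49.4 0 0.65;0 0 1.719 15.3 -49.4 0 0.65;0 0 1.719 15.3 -49.4 0 0.65"

```text
time: 11.95
tool_pos: [0.4257, -0.3778, 0.1402]
tcp_rot: [0.798, 0.602, -0.001, 0.001]
contact_force: [0.3, -0.6, -0.0]
finger_gap: 0.651
gripper_force: 0.0
```

Call:
send_rows:
  moves: "0 0 0 0 0 0 0.65;0 0 0 0 0 0 0.65;0 0 0 0 0 0 0.65"

```text
time: 12.25
tool_pos: [0.4286, -0.3732, 0.1396]
tcp_rot: [0.794, 0.608, 0.0, -0.0]
contact_force: [0.2, 0.5, -0.2]
finger_gap: 0.646
gripper_force: 0.0
```

```bash
python3 w.py w5; python3 -c "
from h import *
plan(425.5,-373.5,33.5,-15.3)
c=r.camera('scene');cv2.imwrite('pics/s5.png',cv2.resize(c['image'][150:390,100:380],None,fx=2.4,fy=2.4))
k=at(light(c['image']),(269,313));print(rect(c,k,.019))"
```

```text
[ 0.4287 -0.3732  0.1396] [ 0.794  0.608  0.    -0.   ] 0.6482360661294068 12.3
[314. 239.] [425.6, -372.6, 78.8, 28.5, 75.4]
turn [-0.    -0.     0.002] shift cm [-0.12 -0.3  10.61] yawchg -0.1 q7 0.75 t 12.3
[639.7, 97.9, 114.6, 30.9, -6.9]
```

View pics/s5.png

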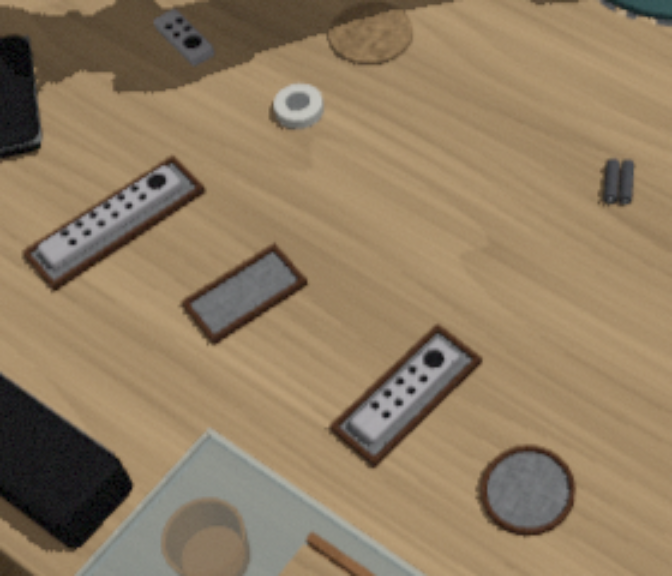

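The long remote (115,217) and middle remote (405,393) both sit inside their docks, centred. Now I grip the short one.

Call:
send_rows:
  moves: "0 0 0 -0.2 -0.3 4 0.65;0 0 0 -0.2 -0.3 7.5 0.65;0 0 0 -0.2 -0.3 9.5 0.65;0 0 0 -0.2 -0.3 10.4 0.65;0 0 0 -0.2 -0.3 10.6 0.65;0 0 0 -0.2 -0.3 10.6 0.65;0 0 0 -0.2 -0.3 10.6 0;0 0 0 -0.2 -0.3 10.6 0;0 0 0 -0.2 -0.3 10.6 0;0 0 0 -0.2 -0.3 10.6 0;0 0 0 -0.2 -0.3 10.6 0"

```text
time: 13.45
tool_pos: [0.425, -0.3751, 0.034]
tcp_rot: [0.795, 0.607, 0.0, 0.0]
contact_force: [-0.4, 0.1, 3.2]
finger_gap: 0.321
gripper_force: 30.0
```

```bash
python3 -c "
from h import *
print(r.read_state()['tool_pos'])
plan(641,-96,120,74.0)"
```

```text
[ 0.42498324 -0.37514949  0.03403505]
turn [ 0.000e+00  1.000e-03 -1.558e+00] shift cm [32.62 13.48 -8.59] yawchg 89.3 q7 0.86 t 13.45
```

Call:
send_rows:
  moves: "0 0 0 0 0 -4 0;0 0 0 0 0 -8.6 0;0 0 -1.558 32.6 13.5 -8.6 0;0 0 -1.558 32.6 13.5 -8.6 0;0 0 -1.558 32.6 13.5 -8.6 0;0 0 -1.558 32.6 13.5 -8.6 0;0 0 -1.558 32.6 13.5 -8.6 0;0 0 -1.558 32.6 13.5 -8.6 0;0 0 -1.558 32.6 13.5 -8.6 0;0 0 -1.558 32.6 13.5 -8.6 0;0 0 -1.558 32.6 13.5 -8.6 0;0 0 -1.558 32.6 13.5 -8.6 0"

```text
time: 14.65
tool_pos: [0.6408, -0.0956, 0.1191]
tcp_rot: [0.164, 0.986, -0.0, -0.0]
contact_force: [-0.4, -0.9, -0.9]
finger_gap: 0.32
gripper_force: 30.0
```

```bash
python3 -c "
from h import *
plan(641,-96,120,74.0)"
```

```text
turn [ 0.    -0.    -0.051] shift cm [-0.03 -0.03 -0.09] yawchg 2.9 q7 1.46 t 14.65
```

Call:
send_rows:
  moves: "0 0 -0.055 0 0 0 0;0 0 -0.055 0 0 0 0;0 0 -0.055 0 0 0 0"

```text
time: 14.95
tool_pos: [0.6407, -0.0964, 0.1194]
tcp_rot: [0.142, 0.99, -0.0, -0.0]
contact_force: [-0.0, -0.1, -0.2]
finger_gap: 0.323
gripper_force: 30.0
```

```bash
python3 w.py w6
```

```text
[ 0.6407 -0.0964  0.1194] [ 0.142  0.99  -0.    -0.   ] 0.3197935466821426 15.0
[609. 362.] [771.8, 65.3, 45.2, 26.5, 84.6]
[ 83. 251.] [602.5, -243.6, 70.7, 42.2, -12.6]
[314. 258.] [643.8, -97.3, 103.7, 44.5, -16.3]
[621. 150.] [636.2, 86.6, 125.5, 28.8, -5.7]
```

View pics/w6.png

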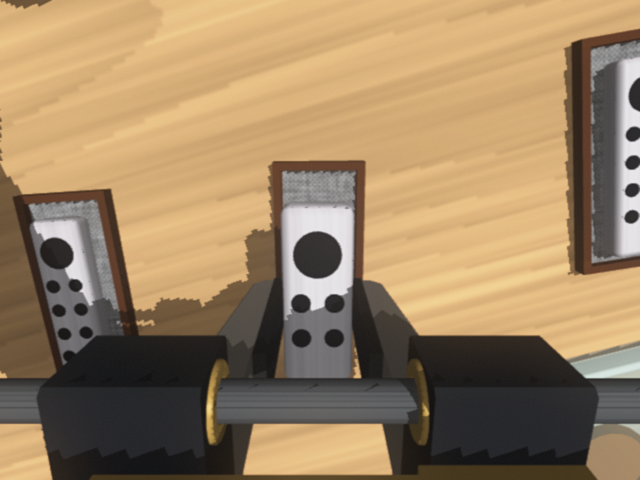

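The view shows the short remote over its dock: dock end corners at (273,162) and (365,161), remote end corners at (281,206) and (355,206).

```bash
python3 e.py 273 162 365 161 53 281.5 206 355 206 40 .034; python3 -c "
from h import *
plan(641,-96,40,74)"
```

```text
55.0 centre [640.3 -94.7] angle 164.3
28.9 centre [637.9 -95.2] angle 163.7
turn [ 0.    -0.    -0.005] shift cm [-0.01  0.04  7.95] yawchg 0.3 q7 1.5 t 15.05
```

Call:
send_rows:
  moves: "0 0 0 -0.2 0.1 3 0;0 0 0 -0.2 0.1 5.5 0;0 0 0 -0.2 0.1 7.1 0;0 0 0 -0.2 0.1 7.7 0;0 0 0 -0.2 0.1 7.9 0;0 0 0 -0.2 0.1 7.9 0;0 0 0 -0.2 0.1 7.9 0.45;0 0 0 -0.2 0.1 7.9 0.6;0 0 0 -0.2 0.1 7.9 0.65;0 0 0 -0.2 0.1 7.9 0.65;0 0 0 -0.2 0.1 3 0.65;0 0 0 -0.2 0.1 -3 0.85"

```text
time: 16.25
tool_pos: [0.6417, -0.0957, 0.1388]
tcp_rot: [0.141, 0.99, -0.0, -0.002]
contact_force: [1.4, 0.1, 0.6]
finger_gap: 0.716
gripper_force: 0.0
```

```bash
python3 -c "
from h import *
plan(430.5,-203,150,0)
plan(430.5,-203,150,75)"
```

```text
turn [-6.000e-03  1.000e-03  1.288e+00] shift cm [ 17.29 -16.2   -1.02] yawchg -73.8 q7 1.5 t 16.25
turn [ 0.    -0.    -0.021] shift cm [ 17.29 -16.2   -1.02] yawchg 1.2 q7 1.5 t 16.25
```

Call:
send_rows:
  moves: "0 0 0 17.3 -16.2 0 0.8;0 0 0 17.3 -16.2 0 0.8;0 0 0 17.3 -16.2 0 0.8;0 0 0 17.3 -16.2 0 0.8;0 0 0 17.3 -16.2 0 0.8;0 0 0 17.3 -16.2 0 0.8;0 0 0 17.3 -16.2 0 0.8;0 0 0 17.3 -16.2 0 0.8;0 0 0 17.3 -16.2 0 0.8"

```text
time: 17.15
tool_pos: [0.433, -0.2024, 0.1396]
tcp_rot: [0.14, 0.99, 0.0, 0.0]
contact_force: [0.0, 0.1, 0.4]
finger_gap: 0.797
gripper_force: 0.0
```

```bash
python3 w.py w7; python3 -c "
from h import *
plan(430.5,-203,33.5,74)
c=r.camera('scene');cv2.imwrite('pics/s7.png',cv2.resize(c['image'][150:390,100:380],None,fx=2.4,fy=2.4))
k=at(light(c['image']),(202,272));print(rect(c,k,.019))"
```

```text
[ 0.4329 -0.2024  0.1395] [0.14 0.99 0.   0.  ] 0.8026076372873738 17.2
[330. 452.] [594.1, -243.4, 44.7, 36.8, -13.0]
[316. 238.] [430.6, -203.1, 51.6, 51.4, -16.1]
turn [-0.     0.    -0.002] shift cm [ 0.21 -0.12 10.6 ] yawchg 0.1 q7 1.77 t 17.2
[640.0, -95.8, 79.5, 31.5, -15.3]
```

View pics/w7.png

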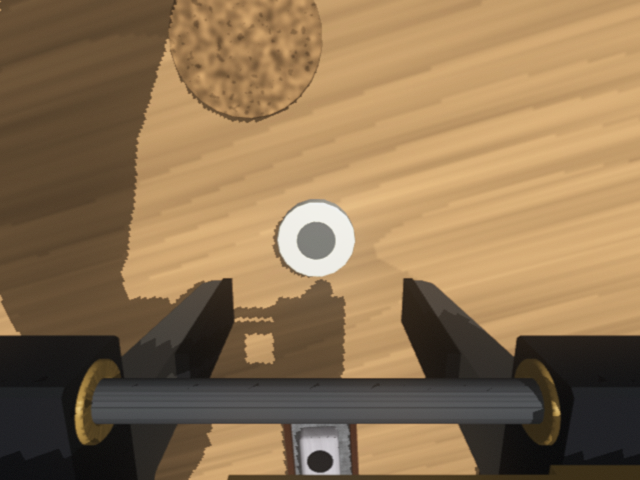

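The round remote is at (316,240), centred between the open fingers, and the short remote measures centred in its dock. I'll grip the round one.

Call:
send_rows:
  moves: "0 0 0 0.2 -0.1 4 0.8;0 0 0 0.2 -0.1 7.5 0.8;0 0 0 0.2 -0.1 9.5 0.8;0 0 0 0.2 -0.1 10.4 0.8;0 0 0 0.2 -0.1 10.6 0.8;0 0 0 0.2 -0.1 10.6 0.8;0 0 0 0.2 -0.1 10.6 0;0 0 0 0.2 -0.1 10.6 0;0 0 0 0.2 -0.1 10.6 0;0 0 0 0.2 -0.1 10.6 0;0 0 0 0.2 -0.1 10.6 0"

```text
time: 18.35
tool_pos: [0.4301, -0.2036, 0.0343]
tcp_rot: [0.141, 0.99, 0.0, 0.001]
contact_force: [-0.7, 0.9, 6.6]
finger_gap: 0.547
gripper_force: 30.0
```

```bash
python3 -c "
from h import *
print(r.read_state()['tool_pos'])
plan(652.5,240,120,83)"
```

```text
[ 0.43013595 -0.20362829  0.03430661]
turn [-0.     0.    -0.161] shift cm [-8.98 48.81 -8.55] yawchg 9.2 q7 1.84 t 18.35
```

Call:
send_rows:
  moves: "0 0 0 0 0 -4 0;0 0 0 0 0 -8.5 0;0 0 -0.16 -9 48.8 -8.5 0;0 0 -0.16 -9 48.8 -8.5 0;0 0 -0.16 -9 48.8 -8.5 0;0 0 -0.16 -9 48.8 -8.5 0;0 0 -0.16 -9 48.8 -8.5 0;0 0 -0.16 -9 48.8 -8.5 0;0 0 -0.16 -9 48.8 -8.5 0;0 0 -0.16 -9 48.8 -8.5 0;0 0 -0.16 -9 48.8 -8.5 0;0 0 -0.16 -9 48.8 -8.5 0"

```text
time: 19.55
tool_pos: [0.6526, 0.2423, 0.1184]
tcp_rot: [0.061, 0.998, 0.0, -0.0]
contact_force: [-0.1, -0.2, -0.5]
finger_gap: 0.551
gripper_force: 30.0
```

Call:
send_rows:
  moves: "0 0 0 0 0 0 0;0 0 0 0 0 0 0;0 0 0 0 0 0 0"

```text
time: 19.85
tool_pos: [0.6518, 0.2381, 0.1181]
tcp_rot: [0.062, 0.998, -0.001, -0.0]
contact_force: [-0.3, -0.1, -0.0]
finger_gap: 0.546
gripper_force: 30.0
```

```bash
python3 w.py w8
```

```text
[0.652  0.2378 0.1185] [ 0.062  0.998 -0.001 -0.   ] 0.5484981967380794 19.9
[308. 440.] [783.3, 214.3, 157.6, 36.0, -88.2]
[318. 276.] [672.9, 234.8, 109.6, 76.3, -7.1]
[100. 219.] [620.7, 104.2, 92.5, 42.0, -6.8]
[625. 134.] [604.1, 426.9, 40.0, 25.9, -28.9]
```

View pics/w8.png

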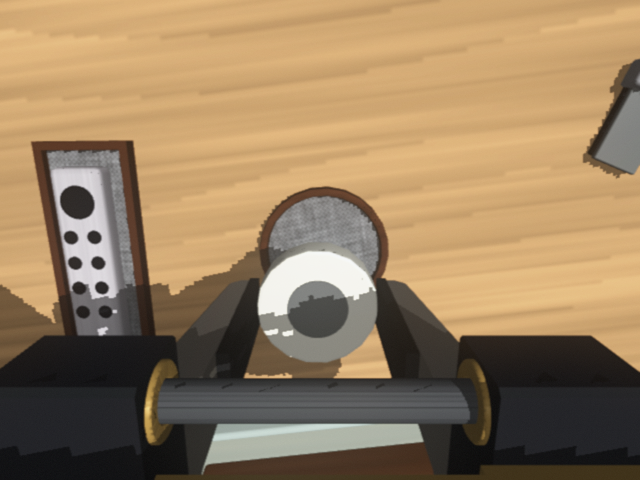

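The held disc is at (317,306). The round dock's rim runs from u≈261 to 388 with its top at 187. I'll work out the offset.

```bash
python3 - <<'E'
from h import *
c=r.camera("wrist")
l,rr,t=cast(c,[(262,245),(388,245),(325,187)],.01)*1000
print((l+rr)/2,np.linalg.norm(l-rr),t, "remote",cast(c,[(317.5,306)],.1)*1000,r.read_state()["tool_pos"])
E
```

```text
[650.12925841 242.67495881] 78.93144057793616 [614.05284615 247.08269869] remote [[651.54370901 237.87436495]] [0.6521148  0.23780021 0.11865282]
```

Call:
send_rows:
  moves: "0 0 0 -0.1 0.3 3 0;0 0 0 -0.1 0.3 5.5 0;0 0 0 -0.1 0.3 7.0 0;0 0 0 -0.1 0.3 7.6 0;0 0 0 -0.1 0.3 7.8 0;0 0 0 -0.1 0.3 7.8 0;0 0 0 -0.1 0.3 7.8 0.65;0 0 0 -0.1 0.3 7.8 0.8;0 0 0 -0.1 0.3 7.8 0.85;0 0 0 -0.1 0.3 7.8 0.85;0 0 0 -0.1 0.3 3 0.85;0 0 0 -0.1 0.3 -3 0.85"

```text
time: 21.15
tool_pos: [0.6521, 0.2423, 0.1375]
tcp_rot: [0.061, 0.998, -0.001, -0.002]
contact_force: [1.4, 1.2, 0.5]
finger_gap: 0.849
gripper_force: 0.0
```

Call:
send_rows:
  moves: "0 0 0 5 0 -5 0.85;0 0 0 10 0 -10 0.85;0 0 0 20 0 -10 0.85;0 0 0 20 0 -10 0.85;0 0 0 20 0 -10 0.85;0 0 0 20 0 -10 0.85"

```text
time: 21.75
tool_pos: [0.4515, 0.269, 0.2402]
tcp_rot: [0.059, 0.998, 0.001, -0.0]
contact_force: [-0.0, -0.2, -0.7]
finger_gap: 0.847
gripper_force: 0.0
```

```bash
python3 -c "
from h import *
c=r.camera('scene');im=c['image']
cv2.imwrite('pics/end.png',cv2.resize(im[150:410,60:460],None,fx=1.95,fy=1.95,interpolation=3))
for uv in [(148,242),(202,272),(269,313),(319,353)]: print(rect(c,at(light(im),uv),.019))"
```

```text
[649.2, -254.5, 151.8, 43.8, -12.8]
[640.8, -91.3, 81.8, 40.7, -16.1]
[646.7, 100.3, 114.1, 39.2, -6.1]
[654.2, 244.6, 64.5, 52.9, 77.6]
```

View pics/end.png

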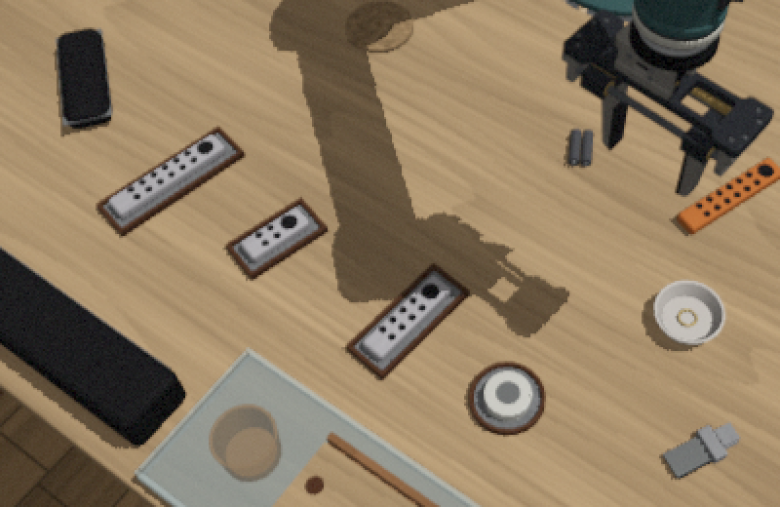

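All four remotes sit flat inside their docks: long (170,180), short (277,238), middle (408,322) and round (507,396). The dish and the clip are where they were, and the arm is clear.

```bash
python3 -c "
from cell import r
print(r.sign_off())"
```

```text
the job is handed in; nothing more can be done
None
```

The job is handed in: the final camera view showed all four remotes inside their matching docks, the ring dish and clip undisturbed, and about 22 s of the 96 s used; the judge's verdict was not returned.

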